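# Drop the waiting tube into the lever-lid bin and ease the lid shut

## Robot

A 6-joint arm with a two-finger parallel gripper is mounted at the origin on a cart in front of the work surface, level with it; the furniture and walls round the work are solid. World frame = base frame: x ahead of the robot, y to its left, z up, the work surface at z = 0. Lengths are in m, angles in rad, forces in N, time in s.
With the tool pointing down it reaches from about 0.35 to 0.925 m from the base axis. Payload 6.4 kg.
Tool frame: the origin (TCP) lies on the centre line of the jaws, within the pads' length; the fingertips stand 14 mm ahead of it and the grasp point (between the pads) lies 5 mm behind it; z points along the fingers, y is the line along which they close (so a half turn about z gives the same grasp; the last joint's range is limited). The gripper opens to 85 mm and grips with 20 to 120 N. Pads are 22 mm wide; open, the fingers measure 114 mm over their backs; the gripper's body (76 mm by 85 mm) begins 54 mm behind the grasp point. The pads swing forward as they close: fully open they stand 13 mm farther back than shut.
Start: joints at [1.065, 0.245, 1.558, -0, 1.339, -0.174], TCP at [0.212, 0.615, 0.245] pointing down, gripper open.
Joint ranges: [-3.13, 3.13], [-1.02, 2.26], [0.13, 2.54], [-0.95, 4.09], [0.21, 2.88], [-2.74, 2.74]. Speed limits (rad/s): [2.57, 2.57, 3.14, 3.14, 3.14, 3.14].

## Interface

Orientations are given as a 3x3 rotation matrix whose columns are the frame's x, y, z axes.
In Python, from cell import r, hand, solver, get_image, order, telemetry gives the robot as it stands. The module is installed in compiled form; this text tells all that it offers. Calls block until the motion is done:
- r.movep(position, orientation): joint-space move of the TCP to a pose.
- r.line_to(position, feed=0.15, attitude=None): straight line of the TCP; attitude=None keeps the orientation; feed is the mean speed in m/s.
- r.movej(angles): joint-space move.
- hand.gripper_to(opening, newtons=None): opening from 0.0 (shut) to 1.0 (fully open); newtons is the grip in N (None keeps the last); returns when the fingers have stopped.
- r.wait(seconds).
- solver.solve_ik(position, orientation): joint angles nearest the present ones, or None.
- get_image(name): name is "scene" or "side" or "wrist"; returns a dict with "frame" (420x560x3 uint8, red, green, blue), "camera_matrix" (3x3 intrinsics, pixels), "T" (4x4, takes a point from camera to world coordinates). Camera axes: x right, y down, z forward; pixel columns grow to the right and rows downward; lengths in m; the calibration is good to about 2 mm. A picture is of the moment at which its call begins. There is no depth.
A pose or a line that the arm cannot do raises r.PlanningError and nothing moves.
- order.close_job(): hands the job in; it is judged then, once.
Readings, each from a call of its own:
- telemetry.get_t(): time.
- telemetry.get_joint_pos(): joint angles.
- telemetry.get_joint_vel(): joint speeds.
- telemetry.get_tau(): joint torques, N m.
- telemetry.get_tcp_pos(): TCP position.
- telemetry.get_orientation(): TCP orientation.
- telemetry.get_ft_force(): force on the tool from outside, world axes, zero at the start.
- telemetry.get_ft_torque(): the same for the moment, N m.
- telemetry.get_finger_gap(): opening from 0.0 (shut) to 1.0 (fully open).
- telemetry.get_finger_force(): force on a finger pad.
Only numpy, scipy, OpenCV 4.12 (cv2) and the standard library are available. Lean on these libraries where they do the work, as an engineer would, in place of code of your own. Each camera call takes 0.05 s, during which the arm holds its last target. There are 200 camera calls.

## Task

A used sample tube is waiting on the chute of one of the two waste bins. With your fingertips press that bin's lever fully down and keep it down until the lid stands wide open and the tube has rolled in, then let the lever up slowly so that the lid eases shut without slamming, and take your hand away. Do not touch the tube, leave the other bin shut, and do not disturb the things standing about.

Things in the scene. Friction and masses are not known exactly. Their poses are not given: they have to be found in the camera images.
- bin_a: white waste bin, fixed, 120 (x) by 150 (y) by 126 mm high; the tube waits on its chute. Origin: centre of underside; front towards its -x. Hollow, floor 10 mm up; grey lid hinged on its rear (+x) edge, 123 mm up. A chute in front, 112 mm wide inside, slopes into the bin; it reaches 122 mm before the origin, 135 mm up. The shut lid's lip bars it; when the lid rises, what waits there rolls in.
- bin_b: white waste bin, fixed, 120 (x) by 150 (y) by 126 mm high; like bin_a, but nothing on its chute. Origin: centre of underside; front towards its -x. Hollow, floor 10 mm up; grey lid hinged on its rear (+x) edge, 123 mm up. A chute in front, 112 mm wide inside, slopes into the bin; it reaches 122 mm before the origin, 135 mm up. The shut lid's lip bars it; when the lid rises, what waits there rolls in.
- bin_a_lever: steel lever of bin_a, on the bin's right (-y) side. Origin on its pivot, (-10, -84, 85) mm in the bin's frame, axis along the bin's y. It reaches forward to a pad in front of the bin, right of the chute. It swings down 0.36 rad to its stop and springs back up when let go (about 3.5 N at the pad at first, 6 N at the stop). The linked lid turns 2.6 times as far.
- bin_a_pad (a point): centre of the top face of the lever's rubber-faced pad, 40 by 40 mm and level when at rest: (-180, -110, 119) mm in the bin's frame at rest. It goes down with the lever, about 60 mm to the stop, on a 173 mm circle about the pivot (nearly straight down).
- bin_a_lid (a joint): angle of bin_a's lid, rad: 0 shut, 0.94 wide open (lever at its stop). Let go, it falls shut fast.
- bin_b_lid (a joint): angle of bin_b's lid, rad: 0 shut.
- tube: capped sample tube, 96 mm long, 16 mm thick at the cap, lying across bin_a's chute against the lip of the lid. Origin at the end without the cap, its z along the tube.
- tube_mid (a point): middle of the tube's length, on its axis.
- gallipot: bystander: small steel bowl, 98 mm wide, 36 mm high, left of the work; origin under its centre.
- saline_bottle: bystander: small bottle, 46 mm wide, 80 mm high, at the right; origin under its centre.
- label_roll: bystander: roll of labels lying flat, 64 mm wide, 32 mm high, between the bins, in front; origin under its centre.

How it is judged:
On the way:
1. the fingers hold the lever of the tube's bin down with its lid wide open (over 0.75 rad) (value of joint bin_a_lid above 0.75 rad and contact force between the fingers and bin_a_lever above 1 N), for 0.3 s.
At the end, for the whole second after the job is handed in: The tube lies at rest inside its bin (middle of the tube within the bin's walls and under 90 mm above the bin's underside), and both lids are shut (under 0.04 rad) (value of joint each of bin_a_lid, bin_b_lid below 0.04 rad and x of tube_mid in the frame of bin_a between -0.06 and 0.06 m and y of tube_mid in the frame of bin_a between -0.075 and 0.075 m and z of tube_mid in the frame of bin_a between 0 and 0.09 m and linear speed of tube below 0.03 m/s); the robot touches nothing.
It fails at once if the lid slams: it falls faster than 3 rad/s as it comes down from 0.5 to 0.12 rad open (value of joint bin_a_lid between 0.12 and 0.5 rad and velocity of joint bin_a_lid below -3 rad/s).
It fails at once if the robot touches the tube (contact force between any of the fingers, the arm and tube above 0.3 N).
It fails at once if the other bin's lid is opened (over 0.15 rad) (value of joint bin_b_lid above 0.15 rad).
It fails at once if the bowl, the bottle or the label roll is shifted by more than 20 mm (distance of any of gallipot, saline_bottle, label_roll from where it was at the start of the episode above 0.02 m).
It also fails if it takes over 35 s, if anything falls off the work surface, if the arm or the gripper's body presses on something with over 40 N, if the wrist force passes 120 N, or if a joint passes its speed limit or range.

## Working session

There is one attempt and no reset: what is moved stays moved. The work goes in short steps, each a Python script; the robot and the scene stay as the last script left them, time stands still between calls to the robot, and variables do not carry over. Pictures are saved under pics/ and viewed, at most 10 in all, crops included, and the job is handed in when it is done.

```bash
mkdir -p pics; python3 - <<'E'
from cell import *
import cv2,numpy as np,pickle
d={}
for n in("scene","side"):
    i=get_image(n);d[n]=i;cv2.imwrite(f"pics/{n}0.png",i["frame"][:,:,::-1]);print(n,i["camera_matrix"].round(1).tolist(),i["T"].round(3).tolist())
pickle.dump(d,open("d0.pkl","wb"));print(telemetry.get_t(),telemetry.get_ft_force())
E
```

```text
scene [[497.9, 0.0, 286.9], [0.0, 497.9, 209.8], [0.0, 0.0, 1.0]] [[0.621, -0.471, 0.626, -0.337], [-0.784, -0.387, 0.486, -0.721], [0.014, -0.793, -0.61, 1.017], [0.0, 0.0, 0.0, 1.0]]
side [[391.8, 0.0, 282.3], [0.0, 391.8, 210.5], [0.0, 0.0, 1.0]] [[0.957, -0.194, 0.213, 0.379], [-0.288, -0.597, 0.749, -0.772], [-0.018, -0.779, -0.627, 0.753], [0.0, 0.0, 0.0, 1.0]]
0.1 [0.35461163 0.23296403 0.22139514]
```

View pics/scene0.png

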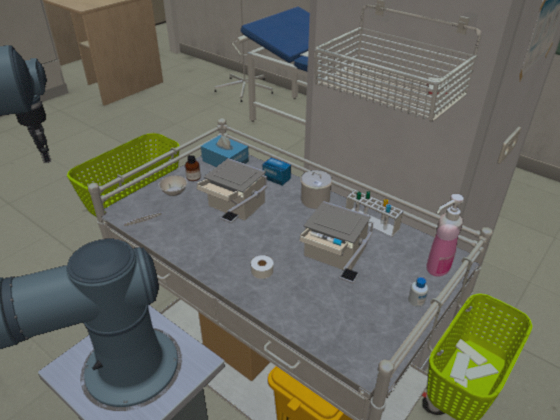

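View pics/side0.png

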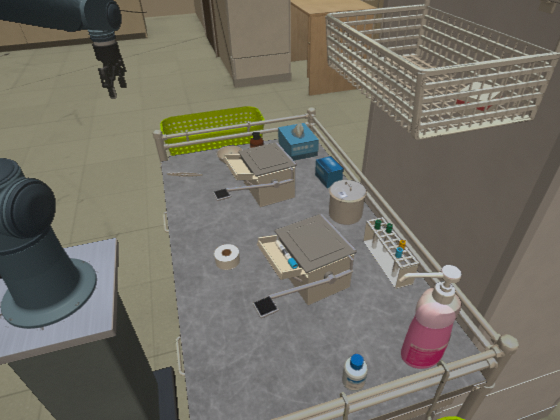

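The tube (blue cap) lies on the right-hand bin's chute. That bin's pad is at about (349,275) in the scene view and (265,306) in the side view. The label roll is at (262,266) and (227,256), and the bottle at the right is at (419,291) and (355,372).

```bash
cat > h.py <<'E'
import numpy as np,cv2
def ray(im,uv):
    d=np.linalg.inv(im["camera_matrix"])@[uv[0],uv[1],1];T=im["T"]
    d=T[:3,:3]@d;return T[:3,3],d/np.linalg.norm(d)
def onz(im,uv,z):
    o,d=ray(im,uv);return o+d*(z-o[2])/d[2]
def tri(a,ua,b,ub):
    o,d=ray(a,ua);p,e=ray(b,ub)
    s,t=np.linalg.lstsq(np.c_[d,-e],p-o,rcond=None)[0]
    A,B=o+s*d,p+t*e;return (A+B)/2,np.linalg.norm(A-B)
def dark(im,x0,y0,x1,y1,th=45):
    m=(im["frame"][y0:y1,x0:x1].max(2)<th).astype(np.uint8)
    c=max(cv2.findContours(m,0,1)[0],key=cv2.contourArea)+[x0,y0]
    M=cv2.moments(c);return np.array([M["m10"],M["m01"]])/M["m00"],c
E
python3 - <<'E'
import pickle;from h import *
d=pickle.load(open("d0.pkl","rb"));s,q=d["scene"],d["side"]
for w1,w2 in(((335,262,362,288),(250,292,280,320)),((215,207,240,224),(208,185,234,202))):
    a,ca=dark(s,*w1);b,cb=dark(q,*w2)
    print(a,b,cv2.contourArea(ca),cv2.contourArea(cb),tri(s,a,q,b),onz(s,a,.117),onz(q,b,.117))
    for im,c in((s,ca),(q,cb)):
        P=np.array([onz(im,u[0],.119)[:2] for u in c],np.float32);print(cv2.minAreaRect(P))
for n,im,(x0,y0,x1,y1) in(("s",s,(290,195,390,270)),("q",q,(245,205,365,315))):
    c=cv2.resize(im["frame"][y0:y1,x0:x1,::-1],None,fx=5,fy=5,interpolation=cv2.INTER_CUBIC);cv2.imwrite(f"pics/c{n}.png",c)
E
```

```text
[348.96565657 274.07676768] [265.04067197 305.52961981] 82.5 188.5 (array([ 0.47496043, -0.29357673,  0.12085548]), np.float64(0.0005819962918658691)) [ 0.47821165 -0.29204184  0.117     ] [ 0.47565546 -0.29030829  0.117     ]
((0.47684550285339355, -0.2928706407546997), (0.02937535010278225, 0.02992577664554119), 13.175345420837402)
((0.47543081641197205, -0.2914659082889557), (0.031438957899808884, 0.032406870275735855), 10.521760940551758)
[229.34364261 215.5395189 ] [221.18637993 193.2078853 ] 48.5 46.5 (array([0.45647961, 0.10565819, 0.12147349]), np.float64(0.0007173364315041657)) [0.46007573 0.10933363 0.117     ] [0.45718301 0.11245809 0.117     ]
((0.4587222933769226, 0.10772565007209778), (0.02816624380648136, 0.030362464487552643), 7.898747444152832)
((0.45678839087486267, 0.10982859134674072), (0.02779502421617508, 0.027031149715185165), 5.706071853637695)
```

View pics/cs.png

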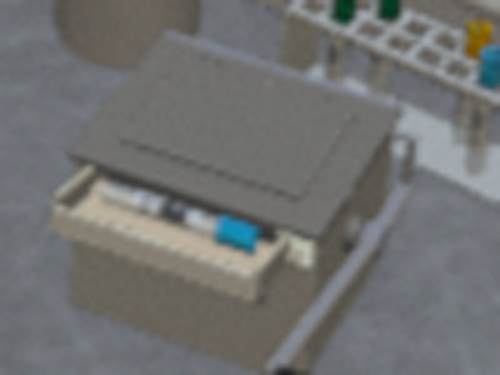

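View pics/cq.png

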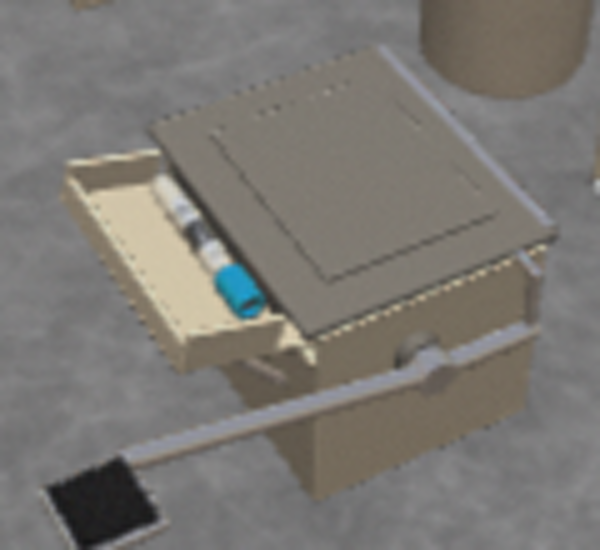

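The crops show the tube lying against the lid lip on bin_a's chute. In side pixels the lid corners are front-right (307,272), rear-right (356,252) and front-left (275,230). I'll check the yaw against these and then approach.

```bash
python3 - <<'E'
import pickle;from h import *
from cell import *
d=pickle.load(open("d0.pkl","rb"));s,q=d["scene"],d["side"]
fr,rr,fl=[onz(q,u,.126)[:2] for u in((307.4,271.6),(356,252),(275,230))]
fr2,rr2,fl2=[onz(s,u,.126)[:2] for u in((354,242),(370,216.5),(305,226))]
for f,g,l in((fr,rr,fl),(fr2,rr2,fl2)):
    print(np.linalg.norm(g-f),np.linalg.norm(l-f),np.arctan2(*(g-f)[::-1]),np.arctan2(*(l-f)[::-1])-np.pi/2,(g+l)/2)
y=np.mean([np.arctan2(*(rr-fr)[::-1]),np.arctan2(*(fl-fr)[::-1])-np.pi/2,np.arctan2(*(rr2-fr2)[::-1]),np.arctan2(*(fl2-fr2)[::-1])-np.pi/2])
c,n=np.cos(y),np.sin(y);Rb=np.array([[c,-n],[n,c]]);pad=np.array([.476,-.292])
print("yaw",y,"origin from pad",pad+Rb@[.18,.11])
p=pad+Rb@[-.003,-.003]
Rt=np.array([[c,n,0],[n,-c,0],[0,0,-1]])
cur=telemetry.get_orientation();print(cur.round(2).tolist())
if (cur[:,0]@Rt[:,0])<0: Rt[:,:2]*=-1
pickle.dump((p,Rt),open("p.pkl","wb"))
for k in(1,-1):
    R=Rt.copy();R[:,:2]*=k;print(k,[solver.solve_ik([*p,z],R) for z in(.25,.06)])
E
```

```text
0.12543773005940637 0.15232283066174906 0.17831638418412996 0.19340174061243287 [ 0.63030263 -0.15268271]
0.1269636441439596 0.14698916560590505 0.19175818324595242 0.20320929387823794 [ 0.62978991 -0.15623951]
yaw 0.1916714004801883 origin from pad [ 0.6317487  -0.14972442]
[[-0.95, 0.33, -0.0], [0.33, 0.95, -0.0], [0.0, -0.0, -1.0]]
1 [array([-7.60931969e-01,  2.69552068e-02,  1.79025701e+00, -4.44089210e-16,
        1.32438043e+00, -2.52339970e+00]), array([-7.60931969e-01,  2.79054467e-01,  1.89418556e+00, -4.44089210e-16,
        9.68352624e-01, -2.52339970e+00])]
-1 [array([-7.60931969e-01,  2.69552068e-02,  1.79025701e+00, -4.44089210e-16,
        1.32438043e+00,  6.18192957e-01]), array([-7.60931969e-01,  2.79054467e-01,  1.89418556e+00, -4.44089210e-16,
        9.68352624e-01,  6.18192957e-01])]
```

```bash
python3 - <<'E'
import pickle;from h import *
from cell import *
p,R=pickle.load(open("p.pkl","rb"));R[:,:2]*=-1;pickle.dump((p,R),open("p.pkl","wb"))
hand.gripper_to(0.0)
c=telemetry.get_tcp_pos();r.line_to([c[0],c[1],.33],feed=.25)
r.movep([*p,.28],R)
r.line_to([*p,.145],feed=.15)
f0=telemetry.get_ft_force();print(telemetry.get_t(),telemetry.get_tcp_pos(),p,f0,telemetry.get_finger_gap())
i=get_image("side");cv2.imwrite("pics/s1.png",cv2.resize(i["frame"][180:380,170:440,::-1],None,fx=2.9,fy=2.9))
E
```

```text
5.7167 [ 0.47423502 -0.29604985  0.14613445] [ 0.47362644 -0.29551656] [ 0.87311315  0.33263073 -0.51919638] -0.0009741394943036974
```

View pics/s1.png

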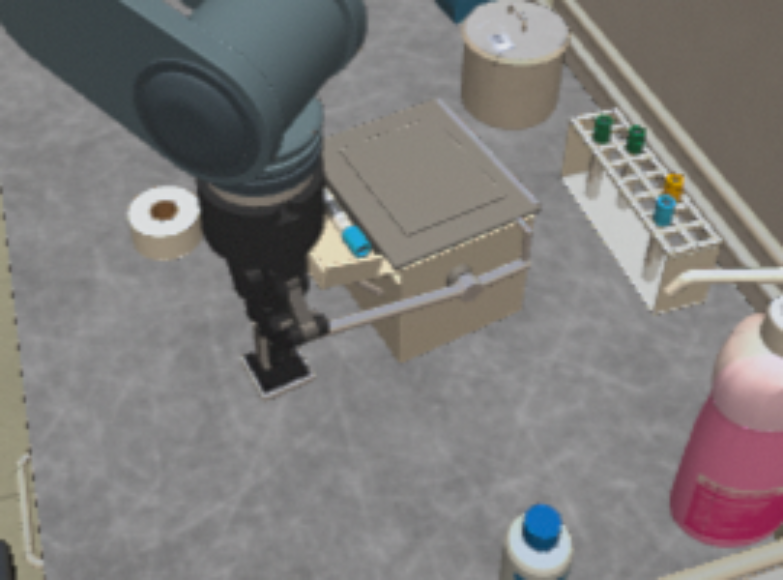

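The shut fingertips stand just above the pad's middle, about (278,365) in the crop, and clear of the chute and tube. Next I press in small steps while watching the force.

```bash
python3 - <<'E'
import pickle;from h import *
from cell import *
p,R=pickle.load(open("p.pkl","rb"));f0=telemetry.get_ft_force()[2]
for z in(.136,.13,.12,.11,.1,.09,.084,.08,.077,.074,.071,.068):
    r.line_to([*p,z],feed=.04);f=telemetry.get_ft_force()[2]-f0
    print(z,telemetry.get_tcp_pos().round(4),round(f,2))
    if f>12:break
r.wait(.7);print(telemetry.get_ft_force()-f0,telemetry.get_t())
i=get_image("side");cv2.imwrite("pics/s2.png",cv2.resize(i["frame"][180:380,170:440,::-1],None,fx=2.9,fy=2.9))
i=get_image("scene");cv2.imwrite("pics/s3.png",cv2.resize(i["frame"][160:310,250:430,::-1],None,fx=4,fy=4))
E
```

```text
0.136 [ 0.4734 -0.2953  0.1356] -0.36
0.13 [ 0.4739 -0.296   0.1305] 3.53
0.12 [ 0.4735 -0.2959  0.1203] 3.65
0.11 [ 0.4736 -0.2957  0.1103] 3.27
0.1 [ 0.4736 -0.2956  0.1003] 4.07
0.09 [ 0.4738 -0.2956  0.0904] 4.09
0.084 [ 0.474  -0.2955  0.0845] 4.94
0.08 [ 0.4741 -0.2954  0.0805] 4.19
0.077 [ 0.4742 -0.2953  0.0776] 5.68
0.074 [ 0.4742 -0.2953  0.0745] 5.07
0.071 [ 0.4745 -0.2954  0.0724] 8.59
0.068 [ 0.4748 -0.2956  0.072 ] 26.76
[-8.26132433  7.91915282 27.84692004] 10.2917
```

View pics/s2.png

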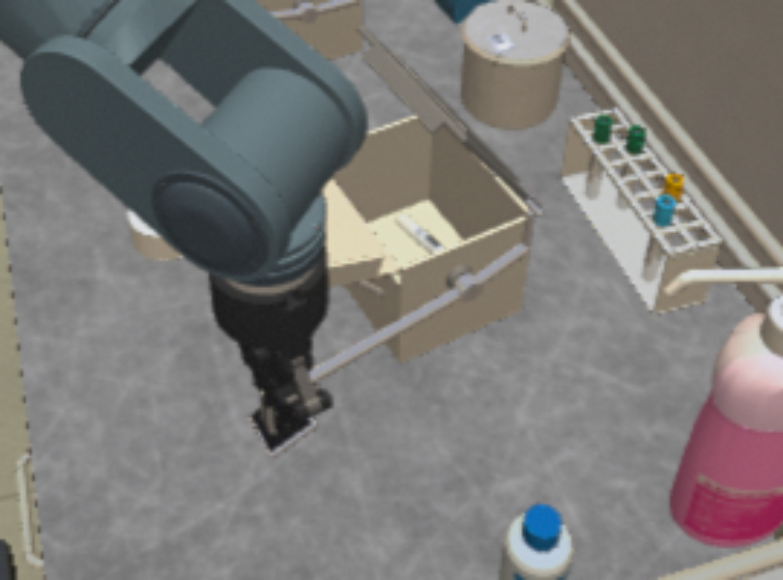

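View pics/s3.png

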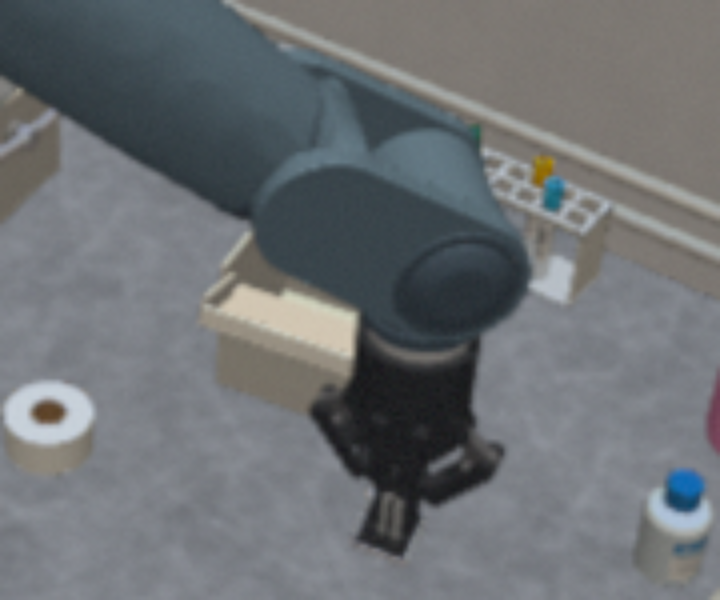

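The lid stands wide open and the tube is on the bin floor, around (420,235) in the side crop. The chute is empty. Now I let the lever up slowly.

```bash
python3 - <<'E'
import pickle;from h import *
from cell import *
p,R=pickle.load(open("p.pkl","rb"))
r.line_to([*p,.135],feed=.02)
print(telemetry.get_ft_force(),telemetry.get_t())
r.line_to([*p,.15],feed=.02)
r.line_to([*p,.30],feed=.12)
r.movep([.42,-.12,.36],R)
r.wait(.5);print(telemetry.get_ft_force(),telemetry.get_t())
i=get_image("side");cv2.imwrite("pics/s4.png",cv2.resize(i["frame"][150:400,150:450,::-1],None,fx=2.4,fy=2.4))
E
```

```text
[0.4966912  0.27859329 0.04144849] 13.8917
[-0.58983175 -0.31869019  0.31460551] 17.4833
```

View pics/s4.png

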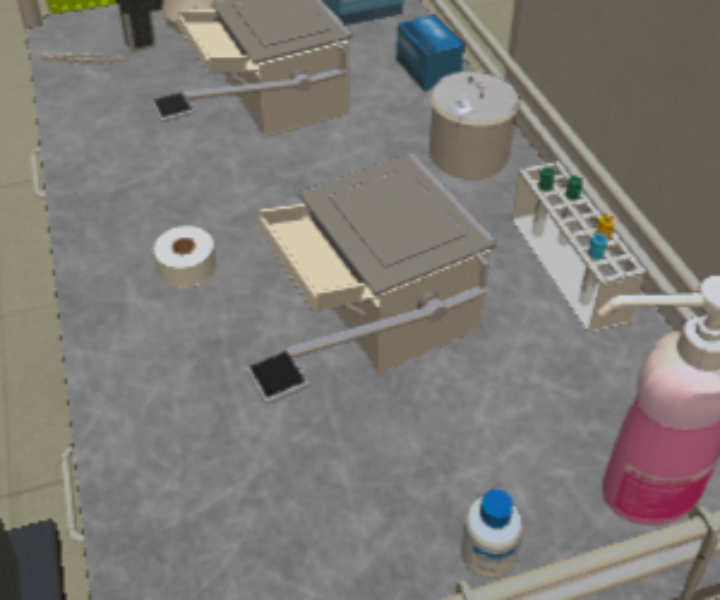

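Both lids are shut and the chute is empty. The roll and bottle haven't moved, and the hand is clear.

```bash
python3 -c "
from cell import *
print(order.close_job())"
```

```text
the job is handed in; nothing more can be done
None
```

The job is handed in: bin_a's lever was pressed to its stop, the tube rolled in, the lever was eased up at about 20 mm/s, and the last picture shows both lids shut with the hand clear; the judge returned no verdict.

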